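Show a coin under the pointer and light it with the torch

ROBOT

A 7-joint arm with a two-finger parallel gripper is mounted at the origin on the work surface. World frame = base frame: x ahead of the robot, y to its left, z up, the work surface at z = 0. Lengths are in m, angles in rad, forces in N, time in s.
With the tool pointing down it reaches from about 0.425 to 0.875 m from the base axis. Payload 4.7 kg.
Tool frame: the origin (TCP) lies on the centre line of the jaws, within the pads' length; the fingertips stand 14 mm ahead of it and the grasp point (between the pads) lies 5 mm behind it; z points along the fingers, y is the line along which they close (so a half turn about z gives the same grasp; the last joint's range is limited). The gripper opens to 87 mm and grips with 3 to 60 N. Pads are 19 mm wide; open, the fingers measure 117 mm over their backs; the gripper's body (75 mm by 190 mm) begins 51 mm behind the grasp point.
Start: joints at [1.119, 0.321, -0.07, 1.45, 0.023, 1.371, -0.057], TCP at [0.292, -0.581, 0.204] pointing down, gripper open.
Joint ranges: [-2.86, 2.86], [-0.3, 2.09], [-1.38, 1.24], [0.06, 2.45], [-1.56, 4.7], [0.09, 2.05], [-2.69, 2.69]. Speed limits (rad/s): [2.57, 2.57, 3.14, 3.14, 3.14, 3.14, 3.14].

INTERFACE

Orientations are given as a rotation vector (axis times angle).
In Python, from bench import ctrl gives the robot as it stands.
- The arm moves only by the tool send_rows, never from a script. Its argument "steps" is a list of rows, each an object of numbers: "tx", "ty", "tz": the shift along the tool's x, y, z in units of 60 mm (1.0 is 60 mm); "turn": the turn about the tool's z in units of 8 degrees (1.0 is 8 degrees); "grip": the opening, from 0 (shut) to 1 (fully open). A call has 1 to 12 rows; each row shifts and turns the commanded pose from where the row before left it, along the tool's axes as they then stand; what a row does not reach is not made up. A row lasts 1/8 s, in which the tool goes at most 62.5 mm and 10.7 degrees, less where a joint would pass 70% of its speed; a pose out of reach is approached as far as the arm can. A call is refused whole if a number of a shift passes 1 or a number of a turn 1, either way. A call with a gripper value outside its range is refused whole. The fingers move at their own pace and stop on an object; "newtons" is the grip in N (left out, the last holds). Time passes only in rows, so rows that do not move let the fingers close. It gives the time, the measured TCP pose, the force, the opening and the grip force at its end, in the units of the state.
- ctrl.get_state(): the state, without advancing time (a new reading comes with each control period).
- ctrl.get_image(name): name is "scene" or "top"; returns a dict with "pixels" (384x512x3 uint8, red, green, blue), "K" (3x3 intrinsics, pixels), "cam_to_world" (4x4, takes a point from camera to world coordinates). Camera axes: x right, y down, z forward; pixel columns grow to the right and rows downward; lengths in m; the calibration is good to about 2 mm. A picture is of the moment at which its call begins. There is no depth.
- ctrl.close_job(): hands the job in; it is judged then, once.
The state is a dict: "time": time; "joint_positions": joint angles; "qd": joint speeds; "joint_torque": joint torques, N m; "position": TCP position; "tool_rot": TCP orientation; "ft_force": force on the tool from outside, world axes, zero at the start; "torque": the same for the moment, N m; "grip_width": opening from 0.0 (shut) to 1.0 (fully open); "grip_force": force on a finger pad.
Only numpy, scipy, OpenCV 4.12 (cv2) and the standard library are available. Lean on these libraries where they do the work, as an engineer would, in place of code of your own. Each camera call takes 0.05 s, during which the arm holds its last target. There are 200 camera calls.

TASK

Using its blue handle, slide the coin carrier until the middle of the gold coin is under the fixed pointer and pause there for a second, then slide it on until the middle of the silver coin is under the pointer, and leave the carrier there. Then draw the red torch out of its wooden holder, slant it about halfway between upright and level, and hold it up with its lens aimed at the silver coin from about 10 cm away; finish while still holding it there, still and touching nothing but the gripper. Do not knock the pointer, and leave the pen pot, mug and mouse where they are.

Things in the scene. Friction and masses are not known exactly. Their poses are not given: they have to be found in the camera images.
- stand: Coin stand, fixed to the desk: aluminium base plate 250 (x) x 240 (y) x 14 mm high carrying two crossed slides and the pointer. Origin at the centre of its underside on the desk (z = 0). The slides carry a white carrier plate, 120 x 120 mm, top 44 mm above the desk, with a 40 mm wide tongue on its own +y side that bears the handle.
- slide_x (a joint): Slide of the carrier along the stand's own x, m: 0 with the carrier's centre under the pointer, -0.042 to 0.042, positive to the stand's +x. Friction about 1.5 N; it stays where it is left.
- slide_y (a joint): Slide of the carrier along the stand's own y, m: 0 with the carrier's centre under the pointer, -0.042 to 0.042, positive to the stand's +y. Friction about 1.5 N; it stays where it is left.
- insert (a joint): Turn (rad, about the vertical) of the round black insert, 108 mm across, on the carrier's centre, that bears the two coins and two flat, empty blue wells; 0 with the gold coin to the stand's +x side. It lies any way round and is stiff: no need to turn it.
- handle_top (a point): Middle of the top of the blue handle of the carrier, an upright block 14 mm thick along the stand's x, 30 mm long along the stand's y, 40 mm tall (84 mm down to 44 mm above the desk), standing 105 mm to the stand's +y side of the carrier's centre. Pinch it across its thickness from above and move it level; the coins move with it.
- coin_gold (a point): Centre of the upper face of the gold (brass) coin, 32 mm across, fixed on the round insert 29 mm from its centre, 48 mm above the desk.
- coin_silver (a point): Centre of the upper face of the silver-grey coin, 32 mm across, fixed on the insert 58 mm across from the gold one, 48 mm above the desk.
- pointer_tip (a point): Tip of the red needle of the fixed pointer, 56 mm above the desk, over the stand's origin. The needle (6 mm thick) hangs from a dark arm, 8 mm thick, at 114 to 122 mm above the desk, that runs in the stand's +x direction to a post, 12 mm thick and 124 mm tall, 115 mm to the +x side of the tip.
- holder: Pale wooden block 70 x 70 x 75 mm high, fixed to the desk, with an upright hole 30 mm across and 63 mm deep in the middle of its top. Origin at the centre of its underside. Its place may be left or right of the stand.
- torch: Red cylindrical torch (pocket lamp), 26 mm across, 150 mm long, 0.08 to 0.17 kg, black tail end, standing in the holder lens down, tail end about 162 mm above the desk. Origin at the centre of the lens face; its own z axis runs from the lens to the tail, so the light shines along its own -z. Centre of mass at mid-length.
- pen_pot: Dark steel pen pot, 72 mm across and 100 mm tall, pens up to 155 mm high, loose. Origin at the centre of its underside. Leave alone.
- mug: White mug 80 mm across, 95 mm tall, handle to its own +y, loose. Origin at the centre of its underside. Leave alone.
- mouse: Black computer mouse 105 x 60 x 33 mm, loose. Origin at the centre of its underside. Leave alone.
- pointer: The whole fixed pointer (post, arm and needle, as described for its tip); origin at the stand's origin, on the desk. It does not move.
Not all that is in view belongs to the job. What is meant by the torch is not green, and is the smaller of those in its own colour.

How it is judged:
By the outcome, as a careful person would: the job done as asked, in the order asked, and still so for the second after the job is handed in, while the arm keeps its last pose, push and grip.
It also fails if it takes over 51 s, if anything falls off the work surface, if the arm or the gripper's body presses on something with over 40 N, if the wrist force passes 120 N, or if a joint passes its speed limit or range.

## Working session

There is one attempt and no reset: what is moved stays moved. The work goes in short steps, Python scripts to look and compute and a tool call to move; the robot and the scene stay as the last step left them, time stands still between calls to the robot, and variables do not carry over. Pictures are saved under pics/ and viewed, at most 10 in all, crops included, and the job is handed in when it is done.

Besides the shell and the picture viewer there is one more tool, called after "Emit:" as name(argument=value, ...), one argument or row to a line, values as JSON. send_rows: Moves the arm, as the interface text tells. Its arguments: {"type":"object","properties":{"steps":{"type":"array"},"newtons":{"type":"number"}},"required":["steps"]}

```bash
mkdir -p pics; ls; cat > h.py <<'E'
import numpy as np, cv2
from bench import ctrl
from scipy.spatial.transform import Rotation as R
def img(n):
    d=ctrl.get_image(n); return np.array(d["pixels"]),np.array(d["K"]),np.array(d["cam_to_world"])
def ray(K,T,uv,z):
    d=T[:3,:3]@np.linalg.solve(K,[uv[0],uv[1],1.]); o=T[:3,3]
    return o+d*(z-o[2])/d[2]
def proj(K,T,p):
    c=np.linalg.inv(T)@np.append(p,1); q=K@c[:3]; return q[:2]/q[2]
E
python3 - <<'E'
from h import *
for n in("scene","top"):
    p,K,T=img(n); cv2.imwrite(f"pics/{n}0.png",cv2.resize(p[:,:,::-1],(800,600),interpolation=cv2.INTER_CUBIC)); print(n,K.round(1).tolist(),T.round(3).tolist())
print(ctrl.get_state())
E
```

```text
pics
scene [[395.3, 0.0, 257.8], [0.0, 395.3, 188.6], [0.0, 0.0, 1.0]] [[0.442, 0.762, -0.474, 0.971], [0.897, -0.382, 0.223, -0.188], [-0.012, -0.524, -0.852, 0.829], [0.0, 0.0, 0.0, 1.0]]
top [[448.3, 0.0, 252.6], [0.0, 448.3, 189.0], [0.0, 0.0, 1.0]] [[0.018, -0.97, 0.243, 0.311], [-1.0, -0.019, -0.001, -0.002], [0.006, -0.243, -0.97, 1.083], [0.0, 0.0, 0.0, 1.0]]
{'time': 0.1, 'joint_positions': array([ 1.11913189,  0.32172882, -0.07006795,  1.45155335,  0.02257275,
        1.37080679, -0.05691668]), 'qd': array([ 6.16705663e-04, -3.01070328e-04, -1.14936608e-03, -2.54028319e-03,
       -6.18324166e-05, -8.66849531e-04,  2.29322477e-04]), 'joint_torque': array([ 2.15402115e-04, -4.92570448e+01, -4.05644830e-01, -3.13395059e+01,
       -6.41134777e-02,  3.94967257e-02,  1.08646075e-04]), 'position': array([ 0.29163556, -0.58031036,  0.20338362]), 'tool_rot': array([-3.05518858e+00, -7.24630483e-01,  7.30102873e-04]), 'ft_force': array([ 1.07338855,  0.91217868, -0.5238051 ]), 'torque': array([0.02269061, 0.01548956, 0.03207368]), 'grip_force': 0.0, 'grip_width': 0.9980523160597237}
```

View pics/scene0.png

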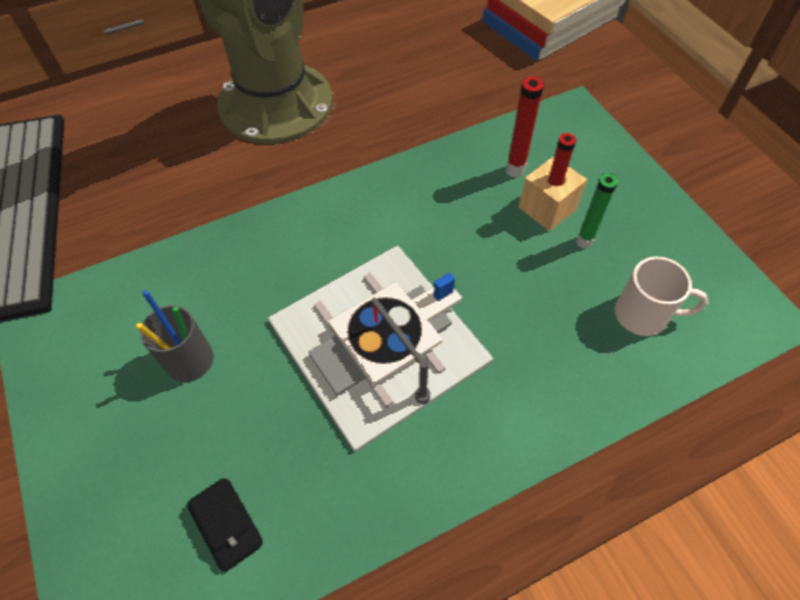

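View pics/top0.png

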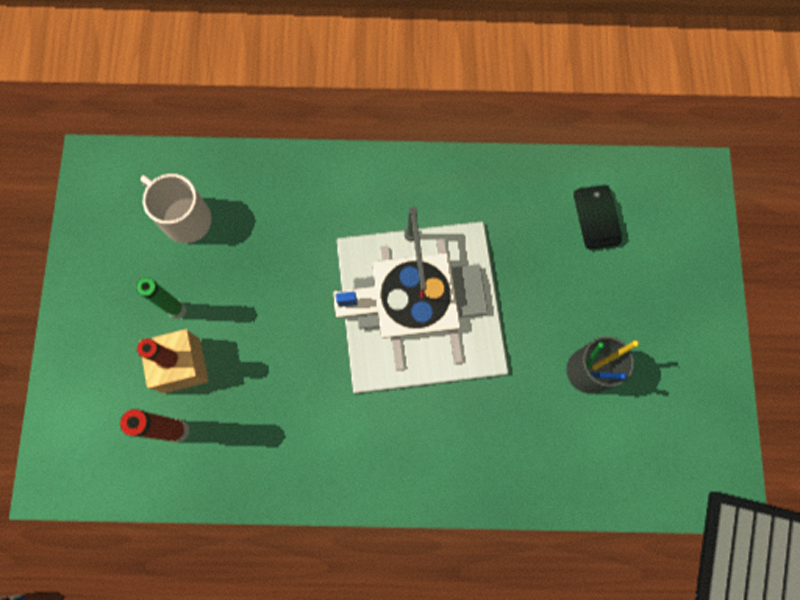

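```bash
python3 - <<'E'
from h import *
for n in("scene","top"):
    p,K,T=img(n)
    print(n,[ (proj(K,T,q)*1.5625).round(0) for q in([0,0,0],[.292,-.581,.204],[.3,0,0],[.6,0,0])])
    hsv=cv2.cvtColor(p,cv2.COLOR_RGB2HSV)
    def blobs(name,lo,hi,z,amin=15):
        m=cv2.inRange(hsv,lo,hi); k,l,s,c=cv2.connectedComponentsWithStats(m)
        for i in range(1,k):
            if s[i,4]>=amin: print(name,s[i].tolist(),(c[i]*1.5625).round(1),ray(K,T,c[i],z).round(4))
    blobs("blue",(105,140,60),(125,255,255),.048)
    blobs("gold",(10,120,180),(28,255,255),.048,40)
    blobs("red",(0,150,60),(6,255,255),.162)
    m=cv2.inRange(hsv,(0,0,130),(179,60,255))
    k,l,s,c=cv2.connectedComponentsWithStats(m)
    for i in range(1,k):
        if s[i,4]>30: print("white",s[i].tolist(),(c[i]*1.5625).round(1),ray(K,T,c[i],.048).round(4))
    # crops
    y,x,=(45,290) if n=="scene" else (165,60)
    a=p[y:y+130,x:x+130]; b=p[150:280,170:330] if n=="scene" else p[125:255,200:330]
    cv2.imwrite(f"pics/c_{n}.png",cv2.resize(np.hstack([a,b])[:,:,::-1],None,fx=2.7,fy=2.7,interpolation=cv2.INTER_CUBIC))
E
```

```text
scene [array([275., 102.]), array([-117.,  263.]), array([334., 209.]), array([412., 348.])]
blue [310, 7, 35, 31, 296] [511.1  33.9] [0.084 0.48  0.048]
blue [278, 175, 13, 17, 143] [443.3 285.1] [0.5481 0.078  0.048 ]
blue [92, 186, 23, 34, 135] [162.  317.7] [ 0.4139 -0.3152  0.048 ]
blue [230, 197, 10, 12, 88] [366.5 317.1] [ 0.5467 -0.0477  0.048 ]
blue [248, 213, 12, 12, 93] [395.  342.9] [ 0.603  -0.0289  0.048 ]
gold [333, 0, 46, 14, 246] [554.1   6.4] [0.0472 0.6064 0.048 ]
gold [337, 101, 17, 15, 57] [541.9 171.5] [0.4223 0.3338 0.048 ]
gold [348, 110, 27, 19, 107] [564.9 186.8] [0.4682 0.349  0.048 ]
gold [230, 213, 13, 12, 129] [369.1 340.9] [ 0.5836 -0.0606  0.048 ]
gold [339, 277, 173, 107, 9725] [702.6 543.2] [1.0048 0.1811 0.048 ]
red [311, 0, 40, 29, 343] [517.1  20.3] [0.1862 0.4113 0.162 ]
red [334, 49, 15, 10, 102] [532.2  83.5] [0.3366 0.3467 0.162 ]
red [326, 60, 20, 46, 503] [522.9 129.4] [0.4175 0.2787 0.162 ]
red [358, 85, 11, 9, 65] [566.8 138.9] [0.4642 0.3263 0.162 ]
red [351, 94, 15, 24, 197] [559.3 166.1] [0.5049 0.2857 0.162 ]
white [354, 0, 39, 21, 216
[... 3034 characters left out ...]
0.2964 0.162 ]
red [77, 262, 17, 17, 183] [133.1 422. ] [0.3657 0.3324 0.162 ]
red [93, 268, 24, 13, 135] [165.3 430. ] [0.3563 0.2898 0.162 ]
white [90, 111, 36, 43, 437] [169.7 202.3] [0.7137 0.3535 0.048 ]
white [213, 142, 112, 110, 7426] [417.5 311.8] [ 0.5449 -0.0381  0.048 ]
white [248, 185, 13, 13, 142] [397.  298.6] [ 0.5648 -0.0067  0.048 ]
white [455, 323, 15, 61, 498] [722.3 552.8] [ 0.2078 -0.468   0.048 ]
white [467, 326, 15, 58, 478] [740.7 555.1] [ 0.2052 -0.4935  0.048 ]
white [479, 329, 14, 55, 451] [759.1 557.5] [ 0.2025 -0.5189  0.048 ]
white [491, 332, 14, 52, 426] [777.5 559.6] [ 0.2001 -0.5444  0.048 ]
white [503, 335, 9, 49, 305] [794.1 566.1] [ 0.1921 -0.5666  0.048 ]
```

View pics/c_top.png

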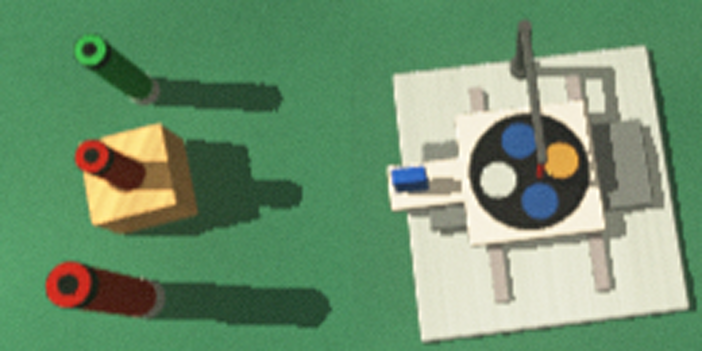

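Top view: torch candidates in top0.png are green (148,287), red in the wooden block (148,348) and larger red (133,422). The red one in the block fits: it isn't green, and it is the smaller of the two reds. Next I'll measure the stand, handle, neighbours and holder.

```bash
cat >> h.py <<'E'
def rect(p,K,T,z,x0=.3,x1=.9,y0=-.4,y1=.5,s=2000):
    # plane picture: column = (x-x0)*s, row=(y-y0)*s
    w=np.array([[x0,y0],[x1,y0],[x1,y1],[x0,y1]]); src=np.float32([proj(K,T,[a,b,z]) for a,b in w])
    dst=np.float32((w-[x0,y0])*s); return cv2.warpPerspective(p,cv2.getPerspectiveTransform(src,dst),(int((x1-x0)*s),int((y1-y0)*s)))
def tri(a,b):  # (K,T,uv) x2
    o=[];d=[]
    for K,T,uv in(a,b):
        v=T[:3,:3]@np.linalg.solve(K,[uv[0],uv[1],1.]); d.append(v/np.linalg.norm(v)); o.append(T[:3,3])
    t=np.linalg.lstsq(np.c_[d[0],-d[1]],o[1]-o[0],rcond=None)[0]
    P,Q=o[0]+t[0]*d[0],o[1]+t[1]*d[1]; return (P+Q)/2,np.linalg.norm(P-Q)
E
python3 - <<'E'
from h import *
D={n:img(n) for n in("scene","top")}
for n,(p,K,T) in D.items():
    r=rect(p,K,T,.014); h=cv2.cvtColor(r,cv2.COLOR_RGB2HSV)
    # everything not green mat in stand region
    m=cv2.inRange(h,(0,0,125),(179,70,255)); m[:, :200]=0; m[:460]=0; m[1040:]=0
    m=cv2.morphologyEx(m,cv2.MORPH_CLOSE,np.ones((71,71))); m=cv2.morphologyEx(m,cv2.MORPH_OPEN,np.ones((121,121)))
    c=max(cv2.findContours(m,0,2)[0],key=cv2.contourArea); b=cv2.minAreaRect(c)
    print(n,"stand",np.array(b[0])/2000+[.3,-.4],np.array(b[1])/2,b[2])
    # handle top
    r=rect(p,K,T,.084); h=cv2.cvtColor(r,cv2.COLOR_RGB2HSV)
    m=cv2.inRange(h,(105,140,60),(125,255,255)); m[:900]=0;m[1000:]=m[1000:]
    for c in cv2.findContours(m,0,2)[0]:
        if cv2.contourArea(c)>500:
            b=cv2.minAreaRect(c); print("handle(all blue)",np.array(b[0])/2000+[.3,-.4],np.array(b[1])/2,b[2],h[...,2][cv2.drawContours(np.zeros_like(m),[c],-1,1,-1)>0].reshape(-1)[::200][:12])
    # holder: wood
    r=rect(p,K,T,.075); h=cv2.cvtColor(r,cv2.COLOR_RGB2HSV)
    m=cv2.inRange(h,(10,70,165),(28,255,255)); m[:1300]=0; m[:,:180]=0; m[:,520:]=0
    cs=[c for c in cv2.findContours(cv2.morphologyEx(m,cv2.MORPH_CLOSE,np.ones((15,15))),0,2)[0] if cv2.contourArea(c)>300]
    for c in cs:
        b=cv2.minAreaRect(c); print("holder",np.array(b[0])/2000+[.3,-.4],np.array(b[1])/2,b[2])
    if n=="top": v1=h[...,2]
# needle tip candidates: red small in stand region
for n,(p,K,T) in D.items():
    h=cv2.cvtColor(p,cv2.COLOR_RGB2HSV); m=cv2.inRange(h,(0,120,60),(8,255,255))|cv2.inRange(h,(172,120,60),(179,255,255))
    k,l,s,c=cv2.connectedComponentsWithStats(m)
    for i in range(1,k):
        q=ray(K,T,c[i],.056)
        if .45<q[0]<.68 and abs(q[1]+.04)<.12 and s[i,4]>2:
            print(n,"red",s[i].tolist(),c[i].round(1)); ys,xs=np.where(l==i); j=ys==ys.max(); print(" low end",ray(K,T,(xs[j].mean(),ys.max()),.056).round(4), "up end",ray(K,T,(xs[ys==ys.min()].mean(),ys.min()),.056).round(4))
k=lambda n,uv:(D[n][1],D[n][2],np.array(uv))
s=1.5625
print("bigred tail",tri(k("scene",(532/s,83.5/s)),k("top",(133.1/s,422/s))))
print("torch tail",tri(k("scene",(566.8/s,138.9/s)),k("top",(146.6/s,347.8/s))))
print("green tail",tri(k("scene",(608/s,181/s)),k("top",(148.5/s,287/s))))
E
```

```text
scene stand [ 0.56667157 -0.03613702] [255.68800354 250.09580994] 8.222813606262207
handle(all blue) [0.56755313 0.06674188] [27.03218842 38.41595459] 9.7824068069458 [ 93  94 103 102 170 176 105 189 192 104 107 140]
holder [0.4813707  0.33258795] [40.62495804 73.89506531] 19.219770431518555
holder [0.43991483 0.31848969] [22.68617249 67.97386932] 16.389537811279297
top stand [ 0.5643974 -0.0365188] [253.79324341 252.13406372] 7.9893269538879395
handle(all blue) [0.55618921 0.06886487] [15.9467001  26.63263321] 9.462322235107422 [ 88 191  86 190 191 191 175 195]
holder [0.48398586 0.32192444] [34.82090378 53.0211792 ] 15.945394515991211
holder [0.45151576 0.32214325] [48.28295898 71.35386658] 15.52410888671875
scene red [239, 196, 3, 10, 15] [240.  200.4]
 low end [ 0.5613 -0.0405  0.056 ] up end [ 0.539  -0.0326  0.056 ]
top red [268, 186, 4, 5, 12] [269.5 188.1]
 low end [ 0.5663 -0.0431  0.056 ] up end [ 0.576 -0.043  0.056]
bigred tail (array([0.3641671 , 0.3223242 , 0.19129924]), np.float64(0.0011676293128100818))
torch tail (array([0.4634796 , 0.32606112, 0.16122548]), np.float64(0.0014666217020280312))
green tail (array([0.55123071, 0.33873348, 0.1484694 ]), np.float64(0.0054570470679718335))
```

```bash
python3 - <<'E'
from h import *
o=[]
for n in("scene","top"):
    p,K,T=img(n)
    a=rect(p,K,T,.014,.415,.715,-.19,.11,1330)[:399,:399]
    b=rect(p,K,T,.056,.515,.615,-.095,.005,1990)[:199,:199]
    o.append(np.vstack([a,np.hstack([b,rect(p,K,T,.075,.41,.51,.27,.37,1990)[:199,:199],np.zeros((199,1,3),np.uint8)])]))
cv2.imwrite("pics/r1.png",np.hstack(o)[:,:,::-1])
E
```

```text
Traceback (most recent call last):
ValueError: all the input array dimensions except for the concatenation axis must match exactly, but along dimension 0, the array at index 0 has size 199 and the array at index 1 has size 198
```

```bash
python3 - <<'E'
from h import *
o=[]
f=lambda a,s:cv2.resize(a,(s,s))
for n in("scene","top"):
    p,K,T=img(n)
    a=f(rect(p,K,T,.014,.415,.715,-.19,.11,1330),400)
    b=f(rect(p,K,T,.056,.515,.615,-.095,.005,1990),200)
    o.append(np.vstack([a,np.hstack([b,f(rect(p,K,T,.075,.41,.51,.27,.37,1990),200)])]))
cv2.imwrite("pics/r1.png",np.hstack(o)[:,:,::-1])
E
```

```text
(no output)
```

View pics/r1.png

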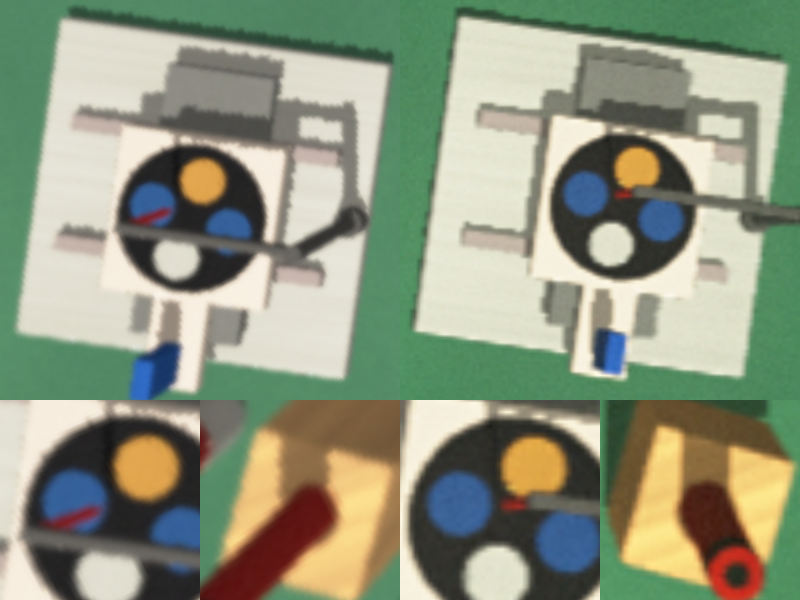

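Stand centre is about (.566, -.042) with yaw about 8.3°, and the needle tip is about (.5655, -.041), so the two agree. The plate measures 250x240 mm as it should. Gold is at (.583, -.062), silver at (.565, -.0065), and the handle top at (.559, .070).

Emit:
send_rows(
  steps=[
    {"turn": -1,"grip": 1},
    {"turn": -1,"grip": 1},
    {"turn": -1,"grip": 1},
    {"turn": -1,"grip": 1},
    {"turn": -1,"grip": 1},
    {"turn": -1,"grip": 1},
    {"turn": -1,"grip": 1},
    {"turn": -1,"grip": 1},
    {"turn": -0.95,"grip": 1},
  ],
)

```text
validation failed for argument at $.st...
```

```bash
cat >> h.py <<'E'
def st():
    s=ctrl.get_state(); r=R.from_rotvec(s["tool_rot"]); M=r.as_matrix()
    print("t",round(s["time"],2),"pos",s["position"].round(4),"yang",round(np.degrees(np.arctan2(M[1,1],M[0,1])),2),"xang",round(np.degrees(np.arctan2(M[1,0],M[0,0])),2),"F",s["ft_force"].round(1),"T",s["torque"].round(2),"w",round(s["grip_width"]*87,1),"gf",round(s["grip_force"],1),"q",s["joint_positions"].round(2)); return s["position"],M
def to(p):
    q,M=st(); d=M.T@(np.array(p)-q)/.06; print("units",d.round(3)); return d
E
python3 -c "
from h import *
to([.559,.070,.2034])"
```

```text
t 0.45 pos [ 0.2919 -0.5807  0.2043] yang -63.31 xang 26.69 F [-0.2 -0.1  0.5] T [-0.05  0.03 -0.01] w 86.9 gf 0.0 q [ 1.12  0.32 -0.07  1.45  0.02  1.37 -0.06]
units [ 8.848 -7.69   0.016]
```

Emit:
send_rows(
  steps=[
    {"tx": 0,"ty": 0,"tz": 0,"turn": -1,"grip": 1},
    {"tx": 0,"ty": 0,"tz": 0,"turn": -1,"grip": 1},
    {"tx": 0,"ty": 0,"tz": 0,"turn": -1,"grip": 1},
    {"tx": 0,"ty": 0,"tz": 0,"turn": -1,"grip": 1},
    {"tx": 0,"ty": 0,"tz": 0,"turn": -1,"grip": 1},
    {"tx": 0,"ty": 0,"tz": 0,"turn": -1,"grip": 1},
    {"tx": 0,"ty": 0,"tz": 0,"turn": -1,"grip": 1},
    {"tx": 0,"ty": 0,"tz": 0,"turn": -1,"grip": 1},
    {"tx": 0,"ty": 0,"tz": 0,"turn": -0.95,"grip": 1},
  ],
  newtons=30,
)

```text
time: 1.58
position: [0.2919, -0.5808, 0.2044]
tool_rot: [2.05, 2.381, -0.0]
ft_force: [0.0, 0.1, -0.5]
grip_width: 0.997
grip_force: 0.0
```

```bash
python3 -c "
from h import *
to([.559,.070,.2034])"
```

```text
t 1.57 pos [ 0.2919 -0.5808  0.2044] yang 8.54 xang 98.54 F [ 0.   0.1 -0.5] T [-0.01 -0.12  0.02] w 86.7 gf 0.0 q [ 1.25  0.33 -0.23  1.45  0.08  1.37  1.16]
units [10.065  6.013  0.015]
```

Emit:
send_rows(
  steps=[
    {"tx": 0.84,"ty": 0.5,"tz": 0,"turn": 0,"grip": 1},
    {"tx": 0.84,"ty": 0.5,"tz": 0,"turn": 0,"grip": 1},
    {"tx": 0.84,"ty": 0.5,"tz": 0,"turn": 0,"grip": 1},
    {"tx": 0.84,"ty": 0.5,"tz": 0,"turn": 0,"grip": 1},
    {"tx": 0.84,"ty": 0.5,"tz": 0,"turn": 0,"grip": 1},
    {"tx": 0.84,"ty": 0.5,"tz": 0,"turn": 0,"grip": 1},
    {"tx": 0.84,"ty": 0.5,"tz": 0,"turn": 0,"grip": 1},
    {"tx": 0.84,"ty": 0.5,"tz": 0,"turn": 0,"grip": 1},
    {"tx": 0.84,"ty": 0.5,"tz": 0,"turn": 0,"grip": 1},
    {"tx": 0.84,"ty": 0.5,"tz": 0,"turn": 0,"grip": 1},
    {"tx": 0.84,"ty": 0.5,"tz": 0,"turn": 0,"grip": 1},
    {"tx": 0.84,"ty": 0.5,"tz": 0,"turn": 0,"grip": 1},
  ],
)

```text
time: 3.08
position: [0.5617, 0.071, 0.2048]
tool_rot: [2.055, 2.374, 0.0]
ft_force: [0.7, -0.5, 0.5]
grip_width: 1.0
grip_force: 0.0
```

```bash
python3 -c "
from h import *
to([.559,.070,.066])"
```

```text
t 3.08 pos [0.5617 0.071  0.2048] yang 8.24 xang 98.24 F [ 0.7 -0.5  0.5] T [-0.03 -0.18 -0.03] w 87.0 gf 0.0 q [ 0.52  0.22 -0.8   1.64  0.16  1.35 -0.15]
units [-0.007 -0.049  2.312]
```

Emit:
send_rows(
  steps=[
    {"tx": 0,"ty": -0.05,"tz": 0.7,"turn": 0,"grip": 1},
    {"tx": 0,"ty": 0,"tz": 0.7,"turn": 0,"grip": 1},
    {"tx": 0,"ty": 0,"tz": 0.6,"turn": 0,"grip": 1},
    {"tx": 0,"ty": 0,"tz": 0.3,"turn": 0,"grip": 1},
    {"tx": 0,"ty": 0,"tz": 0,"turn": 0,"grip": 0.5},
    {"tx": 0,"ty": 0,"tz": 0,"turn": 0,"grip": 0.25},
    {"tx": 0,"ty": 0,"tz": 0,"turn": 0,"grip": 0},
    {"tx": 0,"ty": 0,"tz": 0,"turn": 0,"grip": 0},
    {"tx": 0,"ty": 0,"tz": 0,"turn": 0,"grip": 0},
  ],
  newtons=15,
)

```text
time: 4.2
position: [0.5583, 0.0691, 0.0668]
tool_rot: [2.055, 2.375, 0.0]
ft_force: [0.7, -0.7, 0.2]
grip_width: 0.516
grip_force: 0.0
```

```bash
cat >> h.py <<'E'
def coins(save=None):
    out={}
    for n in("scene","top"):
        p,K,T=img(n); hsv=cv2.cvtColor(p,cv2.COLOR_RGB2HSV)
        for nm,lo,hi,a0,a1 in(("gold",(10,120,150),(28,255,255),60,200),("silver",(20,0,130),(90,45,255),60,200),("blue",(105,140,60),(125,255,255),60,400)):
            m=cv2.inRange(hsv,lo,hi); k,l,s,c=cv2.connectedComponentsWithStats(m)
            for i in range(1,k):
                q=ray(K,T,c[i],.048)
                if a0<s[i,4]<a1 and .48<q[0]<.66 and -.14<q[1]<.1:
                    cc=cv2.minEnclosingCircle(cv2.findContours((l==i).astype(np.uint8),0,2)[0][0])
                    print(n,nm,s[i,4],q.round(4)[:2],"circ",ray(K,T,cc[0],.048).round(4)[:2],round(cc[1],1))
        if save:
            f=lambda z,x0,x1,y0,y1,s:cv2.resize(rect(p,K,T,z,x0,x1,y0,y1,3000),(s,s))
            out[n]=f(.048,.515,.615,-.09,.01,400)
    if save: cv2.imwrite(save,np.hstack([out["scene"],out["top"]])[:,:,::-1])
E
python3 -c "
from h import *
st(); coins()"
```

```text
t 4.2 pos [0.5583 0.0691 0.0668] yang 8.28 xang 98.28 F [ 0.7 -0.7  0.2] T [ 0.01 -0.07  0.  ] w 44.9 gf 0.0 q [ 0.48  0.34 -0.76  1.81  0.26  1.1  -0.23]
scene silver 89 [0.5749 0.0514] circ [0.5674 0.0553] 14.2
scene silver 104 [ 0.5645 -0.0041] circ [ 0.565  -0.0046] 6.2
scene blue 75 [0.5515 0.0698] circ [0.5505 0.0676] 6.1
scene blue 79 [ 0.5463 -0.0478] circ [ 0.5471 -0.0452] 5.8
scene blue 87 [ 0.6032 -0.0293] circ [ 0.6028 -0.0262] 6.6
top blue 65 [ 0.6039 -0.0264] circ [ 0.6024 -0.0275] 6.0
```

Emit:
send_rows(
  steps=[
    {"tx": 0,"ty": 0,"tz": 0,"turn": 0,"grip": 0},
    {"tx": 0,"ty": 0,"tz": 0,"turn": 0,"grip": 0},
    {"tx": 0,"ty": 0,"tz": 0,"turn": 0,"grip": 0},
    {"tx": 0,"ty": 0,"tz": 0,"turn": 0,"grip": 0},
    {"tx": 0,"ty": 0,"tz": 0,"turn": 0,"grip": 0},
  ],
)

```text
time: 4.92
position: [0.558, 0.0692, 0.0663]
tool_rot: [-2.055, -2.376, 0.0]
ft_force: [0.2, -1.4, 0.2]
grip_width: 0.007
grip_force: 0.0
```

```bash
python3 -c "
from h import *
p,M=st(); print((M.T@np.array([-.0178,.0206,0])/.06).round(3)); coins()"
```

```text
t 4.92 pos [0.558  0.0692 0.0663] yang 8.29 xang 98.29 F [ 0.2 -1.4  0.2] T [-0.03 -0.15 -0.03] w 0.6 gf 0.0 q [ 0.48  0.34 -0.76  1.81  0.26  1.09 -0.23]
[ 0.383 -0.244 -0.   ]
scene silver 93 [ 0.5647 -0.0045] circ [ 0.565  -0.0052] 5.7
scene blue 79 [0.5538 0.0719] circ [0.5536 0.0722] 6.4
scene blue 79 [ 0.5463 -0.0482] circ [ 0.5472 -0.0456] 5.8
scene blue 91 [ 0.6034 -0.0293] circ [ 0.6038 -0.0276] 6.5
top blue 93 [ 0.6023 -0.0275] circ [ 0.6017 -0.0263] 5.9
```

```bash
python3 - <<'E'
from h import *
a,b=img("scene")[0],img("top")[0]
cv2.imwrite("pics/g1.png",cv2.resize(np.hstack([a[120:270,190:340],b[120:270,170:320]])[:,:,::-1],(800,400),interpolation=cv2.INTER_CUBIC))
E
```

```text
(no output)
```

View pics/g1.png

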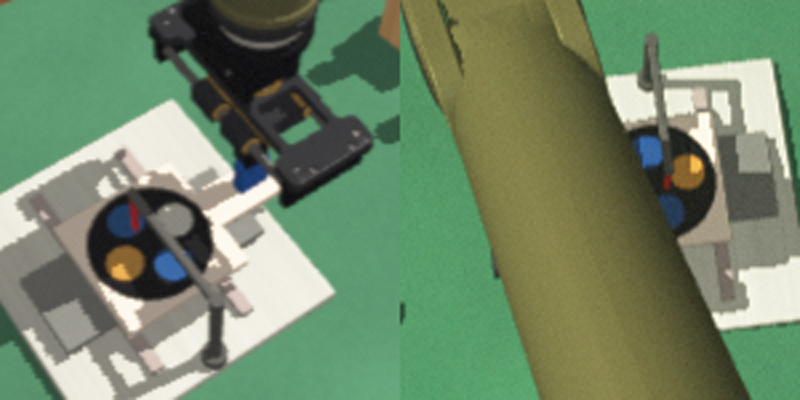

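```bash
python3 - <<'E'
from h import *
p,K,T=img("scene"); q,M=st()
a=p[140:230,230:330]; S=6; a=cv2.resize(a,None,fx=S,fy=S,interpolation=cv2.INTER_CUBIC)[:,:,::-1].copy()
for nm,o in(("tip",(0,0,.014)),("g",(0,0,-.005)),("b",(0,0,-.056)),("b+",(0,.095,-.056)),("b-",(0,-.095,-.056))):
    u=proj(K,T,q+M@np.array(o)); print(nm,u.round(1)); x=tuple(int(v) for v in (u-[230,140])*S)
    cv2.circle(a,x,4,(255,0,255),-1); cv2.putText(a,nm,x,0,.6,(0,255,255),2)
cv2.imwrite("pics/g2.png",a)
E
```

```text
t 5.17 pos [0.558  0.0691 0.0663] yang 8.29 xang 98.29 F [-0.3 -0.7 -0.2] T [ 0.   -0.11 -0.03] w 0.4 gf 0.0 q [ 0.48  0.34 -0.76  1.81  0.26  1.09 -0.23]
tip [282.5 186.1]
g [282.8 181.7]
b [283.8 169. ]
b+ [311.3 200.3]
b- [258.9 140.7]
```

View pics/g2.png

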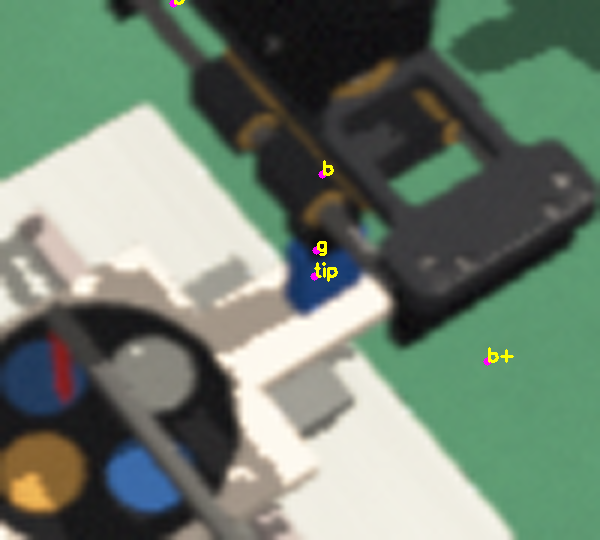

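```bash
python3 - <<'E'
from h import *
p,K,T=img("scene"); np.save("closed.npy",p)
E
```

Emit:
send_rows(
  steps=[
    {"tx": 0,"ty": 0,"tz": 0,"turn": 0,"grip": 1},
    {"tx": 0,"ty": 0,"tz": 0,"turn": 0,"grip": 1},
    {"tx": 0,"ty": 0,"tz": 0,"turn": 0,"grip": 1},
    {"tx": 0,"ty": 0,"tz": 0,"turn": 0,"grip": 1},
    {"tx": 0,"ty": 0,"tz": 0,"turn": 0,"grip": 1},
    {"tx": 0,"ty": 0,"tz": 0,"turn": 0,"grip": 1},
    {"tx": 0,"ty": 0,"tz": 0,"turn": 0,"grip": 1},
  ],
)

```text
time: 6.1
position: [0.558, 0.0692, 0.0663]
tool_rot: [2.055, 2.376, -0.0]
ft_force: [-0.1, 0.3, 0.4]
grip_width: 0.717
grip_force: 0.0
```

```bash
python3 - <<'E'
from h import *
st()
b=img("scene")[0]; a=np.load("closed.npy")
f=lambda p:cv2.resize((255*(p[105:215,245:345]/255.)**.5).astype(np.uint8),(400,440),interpolation=cv2.INTER_CUBIC)
cv2.imwrite("pics/g3.png",np.hstack([f(a),f(b)])[:,:,::-1])
E
```

```text
t 6.1 pos [0.558  0.0692 0.0663] yang 8.29 xang 98.29 F [-0.1  0.3  0.4] T [-0.03 -0.12  0.02] w 62.3 gf 0.0 q [ 0.48  0.34 -0.76  1.81  0.26  1.09 -0.23]
```

View pics/g3.png

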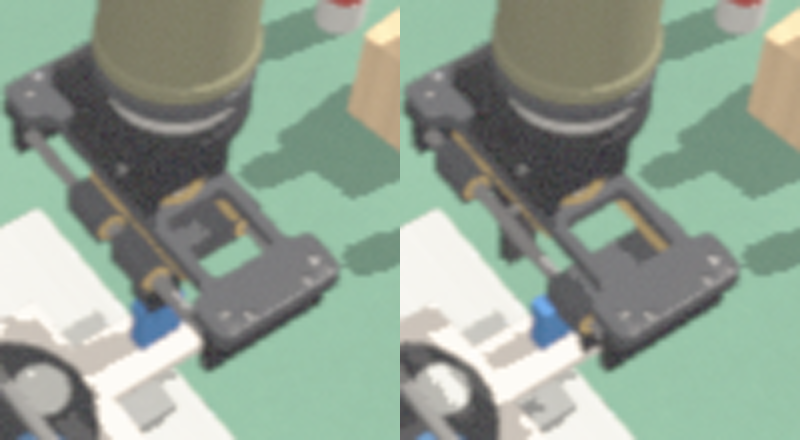

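The closed fingers look as though they are above the handle top, so the tool is higher than its reading implies. I'll go down 20 mm with the fingers open, which keeps them beside the tongue, then close and read the width.

Emit:
send_rows(
  steps=[
    {"tx": 0,"ty": 0,"tz": 0.17,"turn": 0,"grip": 0.8},
    {"tx": 0,"ty": 0,"tz": 0.16,"turn": 0,"grip": 0.7},
    {"tx": 0,"ty": 0,"tz": 0,"turn": 0,"grip": 0},
    {"tx": 0,"ty": 0,"tz": 0,"turn": 0,"grip": 0},
    {"tx": 0,"ty": 0,"tz": 0,"turn": 0,"grip": 0},
    {"tx": 0,"ty": 0,"tz": 0,"turn": 0,"grip": 0},
    {"tx": 0,"ty": 0,"tz": 0,"turn": 0,"grip": 0},
    {"tx": 0,"ty": 0,"tz": 0,"turn": 0,"grip": 0},
  ],
)

```text
time: 7.15
position: [0.5582, 0.0691, 0.0467]
tool_rot: [2.055, 2.376, 0.0]
ft_force: [-0.4, -0.4, -0.8]
grip_width: 0.159
grip_force: 15.0
```

```bash
python3 -c "
from h import *
st(); coins()"
```

```text
t 7.15 pos [0.5582 0.0691 0.0467] yang 8.28 xang 98.28 F [-0.4 -0.4 -0.8] T [ 0.02 -0.11 -0.03] w 13.9 gf 15.0 q [ 0.47  0.36 -0.75  1.83  0.28  1.06 -0.24]
scene silver 93 [ 0.5646 -0.0043] circ [ 0.564  -0.0046] 6.0
scene silver 84 [ 0.6253 -0.0724] circ [ 0.6189 -0.0736] 10.1
scene blue 79 [ 0.5462 -0.0478] circ [ 0.547  -0.0453] 5.9
scene blue 84 [ 0.603 -0.029] circ [ 0.6025 -0.0251] 6.5
top blue 69 [ 0.6035 -0.0248] circ [ 0.6012 -0.0239] 6.0
```

Gripped at 13.9 mm, the handle's thickness. True height is about 3–5 cm above the reading, which I'll allow for later. Now shifting to gold.

Emit:
send_rows(
  steps=[
    {"tx": 0.1,"ty": -0.06,"tz": 0,"turn": 0,"grip": 0},
    {"tx": 0.1,"ty": -0.06,"tz": 0,"turn": 0,"grip": 0},
    {"tx": 0.1,"ty": -0.06,"tz": 0,"turn": 0,"grip": 0},
    {"tx": 0.08,"ty": -0.06,"tz": 0,"turn": 0,"grip": 0},
    {"tx": 0,"ty": 0,"tz": 0,"turn": 0,"grip": 0},
    {"tx": 0,"ty": 0,"tz": 0,"turn": 0,"grip": 0},
  ],
)

```text
time: 8.0
position: [0.5396, 0.0908, 0.0466]
tool_rot: [-2.053, -2.376, 0.0]
ft_force: [-1.8, 1.3, 2.4]
grip_width: 0.161
grip_force: 15.0
```

```bash
sed -i 's/(10,120,150),(28,255,255),60,200/(10,120,70),(28,255,255),60,250/; s/(20,0,130),(90,45,255)/(15,0,95),(95,60,255)/' h.py; python3 -c "
from h import *
st(); coins('pics/k1.png')"
```

```text
t 8.0 pos [0.5396 0.0908 0.0466] yang 8.33 xang 98.33 F [-1.8  1.3  2.4] T [ 0.25  0.23 -0.08] w 14.0 gf 15.0 q [ 0.46  0.33 -0.77  1.86  0.27  1.05 -0.28]
scene gold 136 [ 0.5666 -0.0398] circ [ 0.565  -0.0381] 7.3
scene silver 127 [0.5459 0.0161] circ [0.5453 0.0161] 6.6
scene blue 70 [ 0.526  -0.0171] circ [ 0.5289 -0.0215] 6.7
scene blue 114 [0.5832 0.0006] circ [ 5.827e-01 -3.000e-04] 6.7
top gold 140 [ 0.5642 -0.0398] circ [ 0.5649 -0.0397] 7.0
top blue 64 [0.5851 0.0018] circ [0.5846 0.0009] 5.1
```

View pics/k1.png

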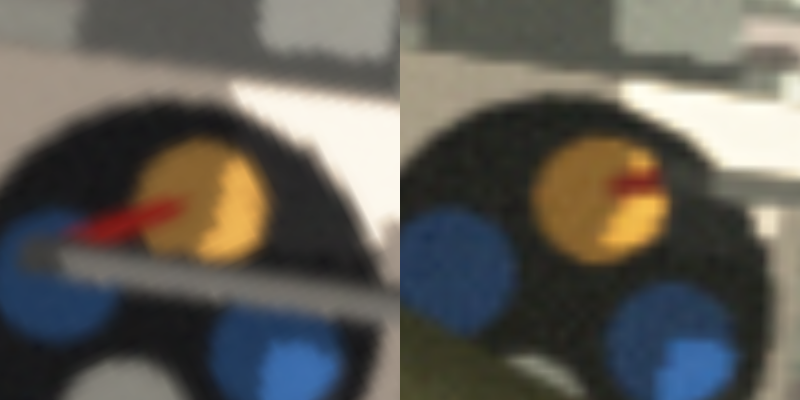

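Gold's centre is at (203,200) in the scene view and (200,200) in the top view. With parallax removed, the needle tip sits about 2 mm to -y of it. I'll correct that and pause.

Emit:
send_rows(
  steps=[
    {"tx": -0.033,"ty": 0,"tz": 0,"turn": 0,"grip": 0},
    {"tx": 0,"ty": 0,"tz": 0,"turn": 0,"grip": 0},
    {"tx": 0,"ty": 0,"tz": 0,"turn": 0,"grip": 0},
    {"tx": 0,"ty": 0,"tz": 0,"turn": 0,"grip": 0},
    {"tx": 0,"ty": 0,"tz": 0,"turn": 0,"grip": 0},
    {"tx": 0,"ty": 0,"tz": 0,"turn": 0,"grip": 0},
    {"tx": 0,"ty": 0,"tz": 0,"turn": 0,"grip": 0},
    {"tx": 0,"ty": 0,"tz": 0,"turn": 0,"grip": 0},
    {"tx": 0,"ty": 0,"tz": 0,"turn": 0,"grip": 0},
    {"tx": 0,"ty": 0,"tz": 0,"turn": 0,"grip": 0},
    {"tx": 0,"ty": 0,"tz": 0,"turn": 0,"grip": 0},
    {"tx": 0,"ty": 0,"tz": 0,"turn": 0,"grip": 0},
  ],
)

```text
time: 9.6
position: [0.5408, 0.0875, 0.0466]
tool_rot: [2.055, 2.376, -0.0]
ft_force: [-1.5, -1.0, 4.2]
grip_width: 0.159
grip_force: 15.0
```

```bash
python3 -c "
from h import *
p,M=st(); coins(); print((M.T@np.array([.0179,-.0551,0])/.06).round(3))"
```

```text
t 9.6 pos [0.5408 0.0875 0.0466] yang 8.29 xang 98.29 F [-1.5 -1.   4.2] T [-0.15  0.18  0.  ] w 13.9 gf 15.0 q [ 0.46  0.33 -0.77  1.86  0.27  1.05 -0.27]
scene gold 149 [ 0.5675 -0.0422] circ [ 0.5671 -0.0418] 7.4
scene silver 126 [0.5473 0.0127] circ [0.547  0.0127] 6.6
scene blue 62 [ 0.5263 -0.0224] circ [ 0.5302 -0.0248] 6.8
scene blue 100 [ 0.5844 -0.001 ] circ [ 0.5844 -0.0031] 6.5
top gold 137 [ 0.5656 -0.0432] circ [ 0.5664 -0.0435] 6.9
[-0.952  0.163  0.   ]
```

Emit:
send_rows(
  steps=[
    {"tx": -0.12,"ty": 0.021,"tz": 0,"turn": 0,"grip": 0},
    {"tx": -0.12,"ty": 0.021,"tz": 0,"turn": 0,"grip": 0},
    {"tx": -0.12,"ty": 0.021,"tz": 0,"turn": 0,"grip": 0},
    {"tx": -0.12,"ty": 0.021,"tz": 0,"turn": 0,"grip": 0},
    {"tx": -0.12,"ty": 0.021,"tz": 0,"turn": 0,"grip": 0},
    {"tx": -0.12,"ty": 0.021,"tz": 0,"turn": 0,"grip": 0},
    {"tx": -0.12,"ty": 0.021,"tz": 0,"turn": 0,"grip": 0},
    {"tx": -0.1,"ty": 0.021,"tz": 0,"turn": 0,"grip": 0},
    {"tx": 0,"ty": 0,"tz": 0,"turn": 0,"grip": 0},
    {"tx": 0,"ty": 0,"tz": 0,"turn": 0,"grip": 0},
    {"tx": 0,"ty": 0,"tz": 0,"turn": 0,"grip": 0},
  ],
)

```text
time: 11.08
position: [0.5593, 0.0323, 0.0466]
tool_rot: [2.055, 2.375, -0.0]
ft_force: [-0.0, -0.9, 4.5]
grip_width: 0.156
grip_force: 15.0
```

```bash
python3 -c "
from h import *
st(); coins()"
```

```text
t 11.07 pos [0.5593 0.0323 0.0466] yang 8.25 xang 98.25 F [-0.  -0.9  4.5] T [-0.34 -0.12 -0.07] w 13.6 gf 15.0 q [ 0.53  0.35 -0.74  1.83  0.27  1.06 -0.17]
scene gold 168 [ 0.5851 -0.0974] circ [ 0.5842 -0.0971] 7.5
scene blue 141 [ 0.5486 -0.0792] circ [ 0.5478 -0.0792] 7.1
scene blue 150 [ 0.603 -0.06 ] circ [ 0.6027 -0.0601] 7.3
top gold 148 [ 0.5846 -0.0983] circ [ 0.5847 -0.0982] 6.9
```

Silver is under the pointer to within about 1 mm, going by the gold coin and the two wells. Next: release, lift, and probe the bare mat to calibrate the height offset.

Emit:
send_rows(
  steps=[
    {"tx": 0,"ty": 0,"tz": 0,"turn": 0,"grip": 0.5},
    {"tx": 0,"ty": 0,"tz": 0,"turn": 0,"grip": 0.5},
    {"tx": 0,"ty": 0,"tz": 0,"turn": 0,"grip": 0.5},
    {"tx": 0,"ty": 0,"tz": 0,"turn": 0,"grip": 0.5},
    {"tx": 0,"ty": 0,"tz": -0.5,"turn": 0,"grip": 0.5},
    {"tx": 0,"ty": 0,"tz": -0.8,"turn": 0,"grip": 0.3},
    {"tx": 0.7,"ty": -0.5,"tz": 0,"turn": -0.5,"grip": 0},
    {"tx": 0.8,"ty": -0.5,"tz": 0,"turn": -1,"grip": 0},
    {"tx": 0.8,"ty": -0.5,"tz": 0,"turn": -1,"grip": 0},
    {"tx": 0.4,"ty": 0,"tz": 0.2,"turn": -1,"grip": 0},
    {"tx": 0,"ty": 0,"tz": 0.6,"turn": -1,"grip": 0},
    {"tx": 0,"ty": 0,"tz": 0.5,"turn": -1,"grip": 0},
  ],
)

```text
time: 12.68
position: [0.4273, 0.167, 0.0459]
tool_rot: [1.006, 2.974, -0.001]
ft_force: [-0.2, -0.9, -0.3]
grip_width: 0.005
grip_force: 0.0
```

```bash
python3 -c "
from h import *
p,M=st(); coins()
for n in('scene','top'):
    _,K,T=img(n); print(n,[proj(K,T,p+[0,0,-.014+o]).round(1) for o in(0,.035,.05)])"
```

```text
t 12.68 pos [0.4273 0.167  0.0459] yang 52.61 xang 142.61 F [-0.2 -0.9 -0.3] T [ 0.   -0.09 -0.05] w 0.4 gf 0.0 q [ 0.5   0.15 -0.97  2.06  0.15  1.    0.37]
scene gold 174 [ 0.5846 -0.0967] circ [ 0.5845 -0.0965] 7.8
scene blue 136 [0.5493 0.0405] circ [0.5509 0.0405] 8.5
scene blue 144 [ 0.5486 -0.0784] circ [ 0.5487 -0.0781] 7.0
scene blue 154 [ 0.6031 -0.0599] circ [ 0.6028 -0.0599] 7.2
top gold 152 [ 0.584  -0.0982] circ [ 0.5841 -0.0978] 7.0
top blue 112 [ 0.6018 -0.0618] circ [ 0.602  -0.0613] 6.1
top blue 61 [0.5671 0.0341] circ [0.5675 0.0344] 5.8
top blue 116 [ 0.5466 -0.08  ] circ [ 0.547  -0.0803] 6.3
scene [array([291.8, 137.3]), array([292.7, 128.4]), array([293. , 124.4])]
top [array([178.7, 248.5]), array([176.3, 246.7]), array([175.2, 245.9])]
```

Emit:
send_rows(
  steps=[
    {"tx": 0,"ty": 0,"tz": 0.2,"turn": 0,"grip": 0},
    {"tx": 0,"ty": 0,"tz": 0.2,"turn": 0,"grip": 0},
    {"tx": 0,"ty": 0,"tz": 0,"turn": 0,"grip": 0},
  ],
)

```text
time: 13.25
position: [0.4266, 0.1666, 0.0217]
tool_rot: [-1.015, -2.971, 0.001]
ft_force: [-0.2, 0.6, 0.4]
grip_width: 0.006
grip_force: 0.0
```

Emit:
send_rows(
  steps=[
    {"tx": 0,"ty": 0,"tz": 0.1,"turn": 0,"grip": 0},
    {"tx": 0,"ty": 0,"tz": 0,"turn": 0,"grip": 0},
  ],
)

```text
time: 13.5
position: [0.4272, 0.1668, 0.0162]
tool_rot: [-1.015, -2.973, 0.0]
ft_force: [0.1, 1.1, -0.0]
grip_width: 0.011
grip_force: 0.0
```

Emit:
send_rows(
  steps=[
    {"tx": 0,"ty": 0,"tz": 0.1,"turn": 0,"grip": 0},
    {"tx": 0,"ty": 0,"tz": 0,"turn": 0,"grip": 0},
  ],
)

```text
time: 13.75
position: [0.4271, 0.1667, 0.0101]
tool_rot: [-1.015, -2.972, 0.001]
ft_force: [0.2, 0.6, -0.6]
grip_width: 0.004
grip_force: 0.0
```

Emit:
send_rows(
  steps=[
    {"tx": 0,"ty": 0,"tz": 0.15,"turn": 0,"grip": 0},
    {"tx": 0,"ty": 0,"tz": 0,"turn": 0,"grip": 0},
  ],
)

```text
time: 14.0
position: [0.4267, 0.1666, 0.0008]
tool_rot: [-1.015, -2.972, 0.001]
ft_force: [-0.7, 0.5, -0.1]
grip_width: 0.004
grip_force: 0.0
```

Emit:
send_rows(
  steps=[
    {"tx": 0,"ty": 0,"tz": 0.08,"turn": 0,"grip": 0},
    {"tx": 0,"ty": 0,"tz": 0,"turn": 0,"grip": 0},
  ],
)

```text
time: 14.25
position: [0.4271, 0.1668, -0.0036]
tool_rot: [-1.015, -2.973, 0.001]
ft_force: [-1.0, 0.7, 0.7]
grip_width: 0.003
grip_force: 0.0
```

Emit:
send_rows(
  steps=[
    {"tx": 0,"ty": 0,"tz": 0.05,"turn": 0,"grip": 0},
    {"tx": 0,"ty": 0,"tz": 0,"turn": 0,"grip": 0},
  ],
)

```text
time: 14.5
position: [0.4273, 0.1667, -0.0065]
tool_rot: [-1.015, -2.973, 0.0]
ft_force: [-0.8, -0.1, 0.3]
grip_width: 0.004
grip_force: 0.0
```

Emit:
send_rows(
  steps=[
    {"tx": 0,"ty": 0,"tz": 0.15,"turn": 0,"grip": 0},
    {"tx": 0,"ty": 0,"tz": 0,"turn": 0,"grip": 0},
  ],
)

```text
time: 14.75
position: [0.4267, 0.1666, -0.0161]
tool_rot: [-1.015, -2.972, 0.001]
ft_force: [-0.6, -0.7, 0.3]
grip_width: 0.008
grip_force: 0.0
```

Emit:
send_rows(
  steps=[
    {"tx": 0,"ty": 0,"tz": 0.06,"turn": 0,"grip": 0},
    {"tx": 0,"ty": 0,"tz": 0,"turn": 0,"grip": 0},
  ],
)

```text
time: 15.0
position: [0.4275, 0.1669, -0.0178]
tool_rot: [-1.015, -2.973, 0.002]
ft_force: [-5.1, -1.4, 13.5]
grip_width: 0.005
grip_force: 7.1
```

Emit:
send_rows(
  steps=[
    {"tx": 0,"ty": 0,"tz": 0.06,"turn": 0,"grip": 0},
    {"tx": 0,"ty": 0,"tz": 0,"turn": 0,"grip": 0},
  ],
)

```text
time: 15.25
position: [0.4275, 0.1668, -0.0181]
tool_rot: [-1.015, -2.973, 0.01]
ft_force: [-17.5, -7.5, 55.5]
grip_width: 0.012
grip_force: 27.6
```

```bash
python3 - <<'E'
from h import *
q,M=st(); o=[]
for n in("scene","top"):
    p,K,T=img(n); u=proj(K,T,[q[0],q[1],0]); x,y=(int(v) for v in u); print(n,u)
    c=cv2.resize(p[y-45:y+45,x-50:x+50],(400,360),interpolation=cv2.INTER_CUBIC)
    c=(255*(c/255.)**.6).astype(np.uint8); cv2.circle(c,(int((u[0]-x+50)*4),int((u[1]-y+45)*4)),3,(255,0,255),-1); o.append(c)
cv2.imwrite("pics/t1.png",np.hstack(o)[:,:,::-1])
E
```

```text
t 15.25 pos [ 0.4275  0.1668 -0.0181] yang 52.29 xang 142.29 F [-17.5  -7.5  55.5] T [-1.65  4.04 -0.01] w 1.0 gf 27.6 q [ 0.42  0.28 -0.92  2.11  0.3   0.88  0.24]
scene [291.03930866 145.0370961 ]
top [180.7929519  249.86698123]
```

View pics/t1.png

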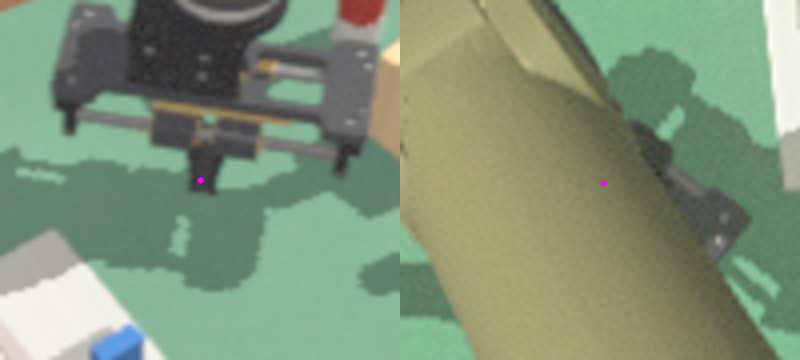

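Emit:
send_rows(
  steps=[
    {"tx": 0,"ty": 0,"tz": -0.5,"turn": 0,"grip": 0},
    {"tx": 0,"ty": 0,"tz": -1,"turn": 0,"grip": 0.5},
    {"tx": 0,"ty": 0,"tz": -1,"turn": 0,"grip": 0.8},
  ],
)

```text
time: 15.72
position: [0.427, 0.1669, 0.1289]
tool_rot: [-1.014, -2.973, 0.0]
ft_force: [2.0, -1.5, 0.3]
grip_width: 0.152
grip_force: 0.0
```

```bash
python3 - <<'E'
from h import *
_,K,T=img("scene"); np.savez("cam.npz",K=K,T=T)
u0=np.array([291.04,145.04]); x,y=291,145
a=np.radians(52.29); yv=np.array([np.cos(a),np.sin(a),0]); xv=np.array([np.cos(a+np.pi/2),np.sin(a+np.pi/2),0]); c=np.array([.4275,.1668,0])
for h in(.04,.07,.1,.13):
  for s in(-1,1):
    for t in(-1,1):
        u=proj(K,T,c+s*.095*yv+t*.0375*xv+[0,0,h]); print(h,s,t,((u-[x-50,y-45])*4).round(0))
E
```

```text
0.04 -1 -1 [ 46. 165.]
0.04 -1 1 [70. 76.]
0.04 1 -1 [346. 211.]
0.04 1 1 [359. 119.]
0.07 -1 -1 [ 45. 134.]
0.07 -1 1 [69. 45.]
0.07 1 -1 [353. 181.]
0.07 1 1 [366.  87.]
0.1 -1 -1 [ 44. 102.]
0.1 -1 1 [69. 11.]
0.1 1 -1 [361. 149.]
0.1 1 1 [373.  55.]
0.13 -1 -1 [42. 68.]
0.13 -1 1 [ 68. -24.]
0.13 1 -1 [368. 116.]
0.13 1 1 [381.  20.]
```

The height offset is 32 mm: the mat was touched at a reading of -0.018. The body sits at the right distance above the tips, so only the z reading is shifted, and the horizontal reading is sound. On to the torch.

```bash
python3 -c "
from h import *
to([.4635,.326,.185])"
```

```text
t 15.78 pos [0.4316 0.1694 0.1364] yang 52.41 xang 142.4 F [3.4 3.  4.2] T [ 0.34 -0.46 -0.  ] w 16.7 gf 0.0 q [ 0.6  -0.01 -1.01  1.96 -0.01  1.17  0.5 ]
units [ 1.165  2.398 -0.802]
```

Emit:
send_rows(
  steps=[
    {"tx": 0,"ty": 0,"tz": -0.9,"turn": 0,"grip": 1},
    {"tx": 0.2,"ty": 0.5,"tz": 0,"turn": 0,"grip": 1},
    {"tx": 0.3,"ty": 0.5,"tz": 0,"turn": 0,"grip": 1},
    {"tx": 0.3,"ty": 0.6,"tz": 0,"turn": 0,"grip": 1},
    {"tx": 0.3,"ty": 0.6,"tz": 0,"turn": 0,"grip": 1},
    {"tx": 0.1,"ty": 0.2,"tz": 0,"turn": 0,"grip": 1},
    {"tx": 0,"ty": 0,"tz": 0,"turn": 0,"grip": 1},
  ],
)

```text
time: 16.65
position: [0.4579, 0.3261, 0.1811]
tool_rot: [-1.011, -2.973, -0.001]
ft_force: [0.2, 0.5, -0.3]
grip_width: 0.964
grip_force: 0.0
```

```bash
python3 -c "
from h import *
to([.4635,.326,.090])"
```

```text
t 16.65 pos [0.4579 0.3261 0.1811] yang 52.43 xang 142.43 F [ 0.2  0.5 -0.3] T [ 0.   -0.14  0.03] w 83.9 gf 0.0 q [ 0.27  0.32 -1.11  1.68  0.29  1.33  0.02]
units [-0.078  0.055  1.518]
```

Emit:
send_rows(
  steps=[
    {"tx": -0.08,"ty": 0.05,"tz": 0.3,"turn": 0,"grip": 1},
    {"tx": 0,"ty": 0,"tz": 0.6,"turn": 0,"grip": 1},
    {"tx": 0,"ty": 0,"tz": 0.6,"turn": 0,"grip": 0.8},
    {"tx": 0,"ty": 0,"tz": 0,"turn": 0,"grip": 0.2},
    {"tx": 0,"ty": 0,"tz": 0,"turn": 0,"grip": 0.2},
    {"tx": 0,"ty": 0,"tz": 0,"turn": 0,"grip": 0.2},
    {"tx": 0,"ty": 0,"tz": 0,"turn": 0,"grip": 0.2},
    {"tx": 0,"ty": 0,"tz": 0,"turn": 0,"grip": 0.2},
    {"tx": 0,"ty": 0,"tz": 0,"turn": 0,"grip": 0.2},
    {"tx": 0,"ty": 0,"tz": 0,"turn": 0,"grip": 0.2},
  ],
  newtons=25,
)

```text
time: 17.9
position: [0.4643, 0.3243, 0.0917]
tool_rot: [1.015, 2.973, 0.0]
ft_force: [0.1, -0.1, 2.1]
grip_width: 0.296
grip_force: 25.0
```

```bash
python3 -c "
from h import *
st()"
```

```text
t 17.9 pos [0.4643 0.3243 0.0917] yang 52.29 xang 142.29 F [ 0.1 -0.1  2.1] T [-0.04 -0.02 -0.  ] w 25.8 gf 25.0 q [ 0.21  0.42 -1.05  1.77  0.39  1.18 -0.04]
```

Emit:
send_rows(
  steps=[
    {"tx": 0,"ty": 0,"tz": -0.3,"turn": 0,"grip": 0.2},
    {"tx": 0,"ty": 0,"tz": -0.5,"turn": 0,"grip": 0.2},
    {"tx": 0,"ty": 0,"tz": -0.6,"turn": 0,"grip": 0.2},
    {"tx": 0,"ty": 0,"tz": -0.2,"turn": 0,"grip": 0.2},
    {"tx": 0,"ty": 0,"tz": 0,"turn": 1,"grip": 0.2},
    {"tx": 0,"ty": 0,"tz": 0,"turn": 1,"grip": 0.2},
    {"tx": 0,"ty": 0,"tz": 0,"turn": 1,"grip": 0.2},
    {"tx": 0,"ty": 0,"tz": 0,"turn": 1,"grip": 0.2},
    {"tx": 0,"ty": 0,"tz": 0,"turn": 0.6,"grip": 0.2},
  ],
)

```text
time: 19.02
position: [0.4637, 0.3238, 0.1869]
tool_rot: [-1.906, -2.497, 0.002]
ft_force: [-0.6, -0.4, -1.4]
grip_width: 0.295
grip_force: 25.0
```

```bash
python3 -c "
from h import *
to([.4787,.2727,.118])"
```

```text
t 19.02 pos [0.4637 0.3238 0.1869] yang 15.31 xang 105.31 F [-0.6 -0.4 -1.4] T [-0.02 -0.14  0.02] w 25.7 gf 25.0 q [ 0.19  0.28 -0.99  1.66  0.24  1.33 -0.57]
units [-0.887  0.018  1.149]
```

Emit:
send_rows(
  steps=[
    {"tx": -0.4,"ty": 0,"tz": 0,"turn": 0,"grip": 0.2},
    {"tx": -0.5,"ty": 0.02,"tz": 0,"turn": 0,"grip": 0.2},
    {"tx": 0,"ty": 0,"tz": 0.5,"turn": 0,"grip": 0.2},
    {"tx": 0,"ty": 0,"tz": 0.5,"turn": 0,"grip": 0.2},
    {"tx": 0,"ty": 0,"tz": 0.15,"turn": 0,"grip": 0.2},
    {"tx": 0.15,"ty": 0,"tz": 0,"turn": 0,"grip": 0.2},
    {"tx": 0.15,"ty": 0,"tz": 0,"turn": 0,"grip": 0.2},
    {"tx": 0.15,"ty": 0,"tz": 0,"turn": 0,"grip": 0.2},
    {"tx": 0.15,"ty": 0,"tz": 0,"turn": 0,"grip": 0.2},
  ],
)

```text
time: 20.15
position: [0.4707, 0.3051, 0.1189]
tool_rot: [1.901, 2.497, -0.006]
ft_force: [0.9, -7.0, -2.7]
grip_width: 0.291
grip_force: 25.0
```

```bash
cat >> h.py <<'E'
def redax():
    # torch axis in each view: red pixels near the gripped torch
    q,M=st(); P=q+[0,0,.037]
    for n in("scene","top"):
        p,K,T=img(n); hsv=cv2.cvtColor(p,cv2.COLOR_RGB2HSV)
        m=cv2.inRange(hsv,(0,120,40),(6,255,255))|cv2.inRange(hsv,(172,120,40),(179,255,255))
        k,l,s,c=cv2.connectedComponentsWithStats(m); u=proj(K,T,P); print(n,"P",u.round(1))
        for i in range(1,k):
            if s[i,4]>25 and np.linalg.norm(c[i]-u)<60:
                ys,xs=np.where(l==i); vx,vy,x0,y0=cv2.fitLine(np.c_[xs,ys].astype(np.float32),2,0,.01,.01).ravel()
                t=(xs-x0)*vx+(ys-y0)*vy; print("  red",s[i].tolist(),"ends",np.round([x0+vx*t.min(),y0+vy*t.min(),x0+vx*t.max(),y0+vy*t.max()],1))
        for th in(20,30,45,60):
            r=np.radians(th); d=-M[:,0]*np.sin(r)+np.array([0,0,-np.cos(r)]); print("  exp",th,"lens",proj(K,T,P+.117*d).round(1),"tail",proj(K,T,P-.033*d).round(1))
E
python3 -c "
from h import *
redax()"
```

```text
t 20.15 pos [0.4707 0.3051 0.1189] yang 15.44 xang 105.44 F [ 0.9 -7.  -2.7] T [-1.79 -0.43  0.  ] w 25.3 gf 25.0 q [ 0.19  0.33 -0.96  1.76  0.29  1.21 -0.58]
scene P [356.2  95.6]
  red [333, 62, 8, 5, 27] ends [332.9  62.4 340.   65. ]
  red [326, 68, 16, 39, 367] ends [330.7 106.1 336.   68.6]
  red [338, 88, 24, 43, 414] ends [341.4 130.2 358.1  89.3]
  exp 20 lens [337.  134.8] tail [362.2  83.3]
  exp 30 lens [332.5 136.4] tail [363.5  83. ]
  exp 45 lens [326.9 136.8] tail [364.9  83.3]
  exp 60 lens [322.9 134.4] tail [365.8  84.4]
top P [104.7 219.6]
  red [112, 216, 23, 13, 171] ends [111.4 217.7 133.7 225. ]
  exp 20 lens [136.5 223.7] tail [ 94.4 218.3]
  exp 30 lens [143.4 221.2] tail [ 92.2 219.1]
  exp 45 lens [151.9 217.2] tail [ 89.8 220.4]
  exp 60 lens [157.8 213.1] tail [ 88.4 221.6]
```

Emit:
send_rows(
  steps=[
    {"tx": 0.15,"ty": 0,"tz": 0,"turn": 0,"grip": 0.2},
    {"tx": 0.15,"ty": 0,"tz": 0,"turn": 0,"grip": 0.2},
    {"tx": 0.15,"ty": 0,"tz": 0,"turn": 0,"grip": 0.2},
    {"tx": 0.15,"ty": 0,"tz": 0,"turn": 0,"grip": 0.2},
    {"tx": 0.15,"ty": 0,"tz": 0,"turn": 0,"grip": 0.2},
    {"tx": 0.1,"ty": 0,"tz": 0,"turn": 0,"grip": 0.2},
    {"tx": 0,"ty": 0,"tz": 0,"turn": 0,"grip": 0.2},
  ],
)

```text
time: 21.12
position: [0.4558, 0.3586, 0.1192]
tool_rot: [-1.899, -2.501, -0.003]
ft_force: [0.9, -0.6, 1.2]
grip_width: 0.289
grip_force: 25.0
```

```bash
python3 -c "
from h import *
redax()"
```

```text
t 21.12 pos [0.4558 0.3586 0.1192] yang 15.6 xang 105.6 F [ 0.9 -0.6  1.2] T [-0.25 -0.14  0.03] w 25.1 gf 25.0 q [ 0.08  0.38 -0.96  1.71  0.33  1.22 -0.68]
scene P [371.6  84. ]
  red [334, 49, 13, 10, 69] ends [334.   51.1 345.3  58.1]
  red [326, 60, 20, 47, 517] ends [329.9 106.  339.4  59.9]
  red [343, 75, 35, 47, 492] ends [346.7 119.5 374.7  76.7]
  exp 20 lens [351.6 123.5] tail [377.9  71.7]
  exp 30 lens [347.4 125. ] tail [379.1  71.4]
  exp 45 lens [342.3 125.1] tail [380.4  71.8]
  exp 60 lens [338.8 122.5] tail [381.1  73. ]
top P [ 78.3 226.2]
  red [85, 218, 41, 12, 368] ends [ 85.  223.3 125.  223. ]
  exp 20 lens [113.  229.6] tail [ 67.  225.1]
  exp 30 lens [119.8 227. ] tail [ 64.9 225.9]
  exp 45 lens [128.  223.1] tail [ 62.6 227.1]
  exp 60 lens [133.4 219.2] tail [ 61.4 228.3]
```

Emit:
send_rows(
  steps=[
    {"tx": 0,"ty": 0,"tz": -0.1,"turn": 0,"grip": 0.2},
    {"tx": 0,"ty": 0,"tz": -0.3,"turn": 0,"grip": 0.2},
    {"tx": 0,"ty": 0,"tz": -0.35,"turn": 0,"grip": 0.2},
    {"tx": -0.3,"ty": 0,"tz": 0,"turn": 0,"grip": 0.2},
    {"tx": -0.5,"ty": 0,"tz": 0,"turn": 0,"grip": 0.2},
    {"tx": -0.5,"ty": 0,"tz": 0,"turn": 0,"grip": 0.2},
    {"tx": -0.5,"ty": 0,"tz": 0,"turn": 0,"grip": 0.2},
    {"tx": -0.5,"ty": 0,"tz": 0,"turn": 0,"grip": 0.2},
    {"tx": -0.5,"ty": 0,"tz": 0,"turn": 0,"grip": 0.2},
    {"tx": -0.4,"ty": 0,"tz": 0,"turn": 0,"grip": 0.2},
    {"tx": -0.3,"ty": 0,"tz": 0,"turn": 0,"grip": 0.2},
    {"tx": 0,"ty": 0,"tz": 0,"turn": 0,"grip": 0.2},
  ],
  newtons=55,
)

```text
time: 22.72
position: [0.5134, 0.1528, 0.1642]
tool_rot: [1.905, 2.497, 0.0]
ft_force: [1.0, -0.0, -2.1]
grip_width: 0.282
grip_force: 55.0
```

```bash
python3 - <<'E'
from h import *
redax()
o=[]
for n in("scene","top"):
    p,K,T=img(n); u=proj(K,T,[.54,.05,.12]).astype(int); o.append(cv2.resize((255*(p[u[1]-60:u[1]+60,u[0]-60:u[0]+60]/255.)**.7).astype(np.uint8),(400,400),interpolation=cv2.INTER_CUBIC)); print(n,"crop origin",u-60,"scale",400/120)
cv2.imwrite("pics/f1.png",np.hstack(o)[:,:,::-1])
E
```

```text
t 22.73 pos [0.5134 0.1528 0.1642] yang 15.34 xang 105.34 F [ 1.  -0.  -2.1] T [ 0.06 -0.06 -0.01] w 24.5 gf 55.0 q [ 0.5   0.19 -0.92  1.77  0.16  1.26 -0.2 ]
scene P [310.6 117.2]
  red [332, 61, 14, 26, 190] ends [334.9  85.  343.   60.3]
  red [281, 110, 33, 49, 551] ends [284.3 156.6 311.  112.4]
  exp 20 lens [293.5 158.5] tail [316.1 104. ]
  exp 30 lens [287.9 160.7] tail [317.7 103.6]
  exp 45 lens [280.4 161.7] tail [319.7 103.7]
  exp 60 lens [274.4 159.9] tail [321.1 104.8]
top P [175.3 196.3]
  red [193, 190, 24, 11, 220] ends [192.6 194.  216.  196.2]
  exp 20 lens [200.5 203.1] tail [167. 194.]
  exp 30 lens [208.1 200.3] tail [164.6 195. ]
  exp 45 lens [218.  195.8] tail [161.7 196.4]
  exp 60 lens [225.6 191.2] tail [159.8 197.8]
scene crop origin [212 106] scale 3.3333333333333335
top crop origin [168 133] scale 3.3333333333333335
```

View pics/f1.png

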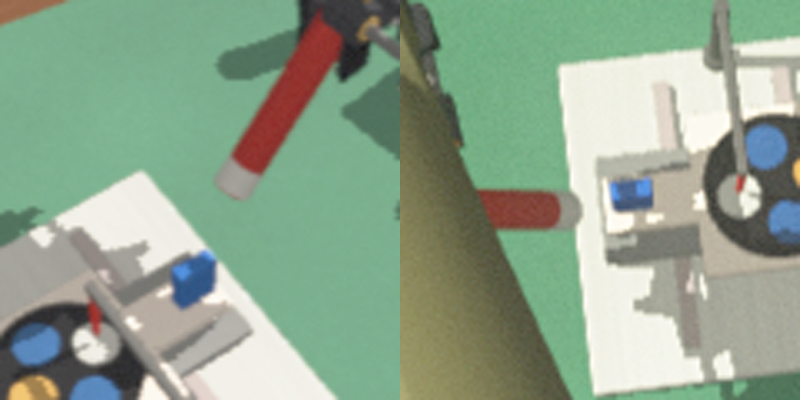

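Both views show the torch slanted with its lens end at scene (234,190) and top (573,210), and the needle still on the silver coin at scene (97,340). I'll triangulate the lens and work out the torch axis.

```bash
python3 - <<'E'
from h import *
q=np.array([.5134,.1528,.1642]); P=q+[0,0,.037]
C={n:img(n)[1:] for n in("scene","top")}
f=lambda a,b:tri((*C["scene"],np.array(a)),(*C["top"],np.array(b)))
L,e=f((282.2,163),(219.9,196.)); print("lens",L.round(4),e)
# axis: image line of the red body in each view -> plane; intersect the planes
N=[]
for (K,T),(a,b) in((C["scene"],((284.3,156.6),(311,112.4))),(C["top"],((192.6,194.),(216.,196.2)))):
    r=[T[:3,:3]@np.linalg.solve(K,[*u,1.]) for u in(a,b)]; n=np.cross(*r); N.append(n/np.linalg.norm(n))
d=np.cross(*N); d/=np.linalg.norm(d); d*=-np.sign(d[2])
print("axis(planes)",d.round(3),"tilt",np.degrees(np.arccos(-d[2])).round(1),"az",np.degrees(np.arctan2(d[1],d[0])).round(1))
v=L-P; print("P->lens",v.round(4),np.linalg.norm(v),"tilt",np.degrees(np.arccos(-v[2]/np.linalg.norm(v))),"az",np.degrees(np.arctan2(v[1],v[0])))
s=np.array([.5656,-.0425,.048]); print("lens->coin",(s-L).round(4))
E
```

```text
lens [0.5371 0.0726 0.115 ] 0.007408731841516711
axis(planes) [ 0.139 -0.572 -0.809] tilt 36.0 az -76.4
P->lens [ 0.0237 -0.0802 -0.0862] 0.1200934118439389 tilt 44.132429671160395 az -73.56582611159575
lens->coin [ 0.0285 -0.1151 -0.067 ]
```

```bash
python3 - <<'E'
from h import *
def axfit(n,x0,x1,y0,y1):
    p,K,T=img(n); h=cv2.cvtColor(p,cv2.COLOR_RGB2HSV); m=cv2.inRange(h,(0,120,40),(6,255,255)); m[:y0]=0;m[y1:]=0;m[:,:x0]=0;m[:,x1:]=0
    # midline from width-bisecting along rows/cols
    ys,xs=np.where(m); 
    if n=="scene": pts=[((xs[ys==y].min()+xs[ys==y].max())/2,y) for y in range(y0,y1) if (ys==y).any()]
    else: pts=[(x,(ys[xs==x].min()+ys[xs==x].max())/2) for x in range(x0,x1) if (xs==x).any()]
    vx,vy,a,b=cv2.fitLine(np.float32(pts),2,0,.01,.01).ravel()
    r=[T[:3,:3]@np.linalg.solve(K,[*u,1.]) for u in((a-10*vx,b-10*vy),(a+10*vx,b+10*vy))]; N=np.cross(*r); return N/np.linalg.norm(N),(vx,vy,a,b),len(pts)
hh=np.array([np.cos(np.radians(-74.66)),np.sin(np.radians(-74.66)),0])
Ns=axfit("scene",275,320,124,150); Nt=axfit("top",197,213,180,210)
print(Ns[1:],Nt[1:]); 
N=Ns[0]
print("tilt from scene", np.degrees(np.arctan(N[2]/(N@hh))))
d=np.cross(Ns[0],Nt[0]); d/=np.linalg.norm(d); d*=-np.sign(d[2]); print(d.round(3),np.degrees(np.arccos(-d[2])),np.degrees(np.arctan2(d[1],d[0])))
E
```

```text
((np.float32(0.535085), np.float32(-0.8447982), np.float32(297.19232), np.float32(136.5)), 26) ((np.float32(1.0), np.float32(0.0), np.float32(204.5), np.float32(195.5)), 16)
tilt from scene 40.78775643456051
[ 0.187 -0.643 -0.743] 42.05355266375029 -73.77212578596796
```

Emit:
send_rows(
  steps=[
    {"tx": -0.25,"ty": -0.02,"tz": -0.12,"turn": 0,"grip": 0.2},
    {"tx": -0.25,"ty": -0.02,"tz": 0,"turn": 0,"grip": 0.2},
    {"tx": -0.25,"ty": 0,"tz": 0,"turn": 0,"grip": 0.2},
    {"tx": -0.13,"ty": 0,"tz": 0,"turn": 0,"grip": 0.2},
    {"tx": 0,"ty": 0,"tz": 0,"turn": 0,"grip": 0.2},
    {"tx": 0,"ty": 0,"tz": 0,"turn": 0,"grip": 0.2},
    {"tx": 0,"ty": 0,"tz": 0,"turn": 0,"grip": 0.2},
    {"tx": 0,"ty": 0,"tz": 0,"turn": 0,"grip": 0.2},
  ],
)

```text
time: 24.12
position: [0.5243, 0.103, 0.1707]
tool_rot: [1.901, 2.501, -0.0]
ft_force: [1.2, -0.3, -1.4]
grip_width: 0.284
grip_force: 55.0
```

```bash
python3 - <<'E'
from h import *
q,M=st(); P=q+[0,0,.037]; h=-M[:,0]; N=[]
C=np.array([.5656,-.0425,.048])
for n in("scene","top"):
    p,K,T=img(n); v=cv2.cvtColor(p,cv2.COLOR_RGB2HSV)
    u=proj(K,T,P+.07*(h*.68+np.array([0,0,-.74]))); m=cv2.inRange(v,(0,120,40),(6,255,255))|cv2.inRange(v,(174,120,40),(179,255,255))
    k,l,s,c=cv2.connectedComponentsWithStats(m); i=min((i for i in range(1,k) if s[i,4]>80),key=lambda i:np.linalg.norm(c[i]-u)); ys,xs=np.where(l==i)
    ax=ys if n=="scene" else xs; lo,hi=ax.min(),ax.max(); a,b=(lo+12,hi-6) if n=="scene" else (max(lo+6,hi-18),hi-3)
    pts=[((xs[ax==j].min()+xs[ax==j].max())/2,(ys[ax==j].min()+ys[ax==j].max())/2) for j in range(a,b)]
    vx,vy,x,y=cv2.fitLine(np.float32(pts),2,0,.01,.01).ravel(); r=[T[:3,:3]@np.linalg.solve(K,[x+t*vx,y+t*vy,1.]) for t in(-10,10)]; nn=np.cross(*r); nn/=np.linalg.norm(nn); N.append(nn)
    cp=proj(K,T,C); print(n,s[i].tolist(),"fit",np.round([vx,vy,x,y],2),"coin px",cp.round(1),"line miss px",round((cp[0]-x)*vy-(cp[1]-y)*vx,2))
    # how far along: red end (ring begins) distance
    t=[(a-x)*vx+(b-y)*vy for a,b in zip(xs,ys)]; print("  ends",(np.array([x,y])+np.min(t)*np.array([vx,vy])).round(1),(np.array([x,y])+np.max(t)*np.array([vx,vy])).round(1),
      "exp lens",proj(K,T,P+.118*(h*.6756+np.array([0,0,-.737]))).round(1))
print("scene tilt",np.degrees(np.arctan(N[0][2]/(N[0]@h))),"az",np.degrees(np.arctan2(h[1],h[0])))
coins()
E
```

```text
t 24.12 pos [0.5243 0.103  0.1707] yang 15.54 xang 105.54 F [ 1.2 -0.3 -1.4] T [ 0.07 -0.07 -0.02] w 24.7 gf 55.0 q [ 0.57  0.18 -0.89  1.76  0.15  1.27 -0.09]
scene [263, 122, 33, 48, 540] fit [  0.53  -0.85 277.72 148.  ] coin px [240.2 208.6] line miss px -0.31
  ends [265.9 166.9] [291.9 125.4] exp lens [263.5 172.6]
top [228, 185, 13, 11, 106] fit [  0.97   0.25 235.   190.17] coin px [269.1 191.1] line miss px 7.55
  ends [227.2 188.2] [239.9 191.4] exp lens [239.3 191.4]
scene tilt 41.81460974678824 az -74.45918222015167
scene gold 167 [ 0.5845 -0.0971] circ [ 0.5844 -0.0967] 7.6
scene silver 124 [ 0.5671 -0.0418] circ [ 0.5662 -0.0409] 7.1
scene blue 137 [0.5493 0.0403] circ [0.5509 0.0405] 8.5
scene blue 138 [ 0.5483 -0.0785] circ [ 0.5488 -0.0785] 6.8
scene blue 151 [ 0.603 -0.06 ] circ [ 0.6038 -0.0606] 7.2
top gold 150 [ 0.5841 -0.0983] circ [ 0.5839 -0.0982] 6.9
top silver 118 [ 0.5642 -0.0425] circ [ 0.5655 -0.0425] 6.6
```

The axis points at the silver coin to within a few mm, at about 42–44° tilt and about 10 cm away. One last nudge, then hold still.

Emit:
send_rows(
  steps=[
    {"tx": -0.04,"ty": 0,"tz": 0,"turn": 0,"grip": 0.2},
    {"tx": 0,"ty": 0,"tz": 0,"turn": 0,"grip": 0.2},
    {"tx": 0,"ty": 0,"tz": 0,"turn": 0,"grip": 0.2},
    {"tx": 0,"ty": 0,"tz": 0,"turn": 0,"grip": 0.2},
    {"tx": 0,"ty": 0,"tz": 0,"turn": 0,"grip": 0.2},
    {"tx": 0,"ty": 0,"tz": 0,"turn": 0,"grip": 0.2},
    {"tx": 0,"ty": 0,"tz": 0,"turn": 0,"grip": 0.2},
    {"tx": 0,"ty": 0,"tz": 0,"turn": 0,"grip": 0.2},
  ],
)

```text
time: 25.32
position: [0.525, 0.1002, 0.1707]
tool_rot: [1.902, 2.5, -0.0]
ft_force: [0.4, 0.6, -0.8]
grip_width: 0.278
grip_force: 55.0
```

```bash
python3 - <<'E'
from h import *
redax(); print(ctrl.close_job())
E
```

```text
t 25.32 pos [0.525  0.1002 0.1707] yang 15.49 xang 105.49 F [ 0.4  0.6 -0.8] T [ 0.09 -0.09  0.02] w 24.2 gf 55.0 q [ 0.58  0.18 -0.89  1.76  0.15  1.27 -0.08]
scene P [291.5 127.7]
  red [262, 123, 32, 47, 539] ends [265.1 168.1 290.1 126. ]
  exp 20 lens [275.6 169.1] tail [296.5 114.5]
  exp 30 lens [269.6 171.6] tail [298.3 114. ]
  exp 45 lens [261.4 173. ] tail [300.5 114. ]
  exp 60 lens [254.7 171.5] tail [302.1 115. ]
top P [201.2 190.4]
  red [230, 185, 12, 11, 97] ends [230.6 184.4 239.8 193.2]
  exp 20 lens [223.7 197.8] tail [193.9 187.9]
  exp 30 lens [231.5 194.9] tail [191.4 188.9]
  exp 45 lens [241.9 190.3] tail [188.3 190.4]
  exp 60 lens [250.1 185.6] tail [186.2 191.9]
the job is handed in; nothing more can be done
None
```

The job is handed in at 25.3 s with no verdict returned: gold was held under the pointer for over a second, silver was left there to about 1 mm, and the red torch is held clear at about 42–44° from upright, its lens about 10 cm from the silver coin and aimed at it to within a few mm; a height-calibration probe on the bare mat reached 55 N at the wrist, under the 120 N limit.

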